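# Clamp a freshly glued bamboo block in the cart-top jig

## Robot

A 6-joint arm with a two-finger parallel gripper is mounted at the origin on the work surface. World frame = base frame: x ahead of the robot, y to its left, z up, the work surface at z = 0. Lengths are in m, angles in rad, forces in N, time in s.
With the tool pointing down it reaches from about 0.35 to 0.85 m from the base axis. Payload 8.1 kg.
Tool frame: the origin (TCP) lies between the finger pads; the fingertips stand 8 mm ahead of it and the grasp point (between the pads) lies 11 mm behind it (robot.tip_reach is the y of the fingertips in the tool frame, in m); y points along the fingers, z is the direction in which the jaws open and shut, and the axes are right-handed (so a half turn about y gives the same grasp; the last joint's range is limited). The gripper opens to 93 mm and grips with 3 to 60 N. Pads are 15 mm wide; open, the fingers measure 128 mm over their backs; the gripper's body (75 mm by 188 mm) begins 65 mm behind the grasp point.
Start: joints at [1.096, 0.13, 1.488, -0, 1.523, -0.085], TCP at [0.228, 0.555, 0.227] pointing down, gripper open.
Joint ranges: [-2.96, 2.96], [-0.89, 2.26], [0.02, 2.5], [-1.34, 4.48], [0, 2.73], [-2.66, 2.66]. Speed limits (rad/s): [2.39, 2.39, 2.79, 3.14, 3.14, 3.14].

## Interface

Orientations are given as a rotation vector (axis times angle).
In Python, from plant import robot gives the robot as it stands.
- The arm moves only by the tool carry_out, never from a script. Its argument "increments" is a list of rows, each an object with "linear": the shift along the tool's x, y, z in m, a list of three; "yaw": the turn about the tool's y in rad. A call has 1 to 5 rows; each row is the pose to reach, as a shift and turn from the pose measured when the call began, along the tool's axes at that moment; what a row does not reach only later rows make up. A row lasts 1/8 s, in which the tool goes at most 62.5 mm and 10.7 degrees, less where a joint would pass 70% of its speed; a pose out of reach is approached as far as the arm can. A call with a gripper value outside its range is refused whole. "gripper" is the opening, from 0 (shut) to 1 (fully open), set as the call begins (left out, the last holds). The fingers move at their own pace and stop on an object; "newtons" is the grip in N (left out, the last holds). Time passes only in rows, so rows that repeat a pose let the fingers close. It gives the time, the measured TCP pose, the force and the opening at its end, in the units of the state.
- robot.read_state(): the state, without advancing time (a new reading comes with each control period).
- robot.read_camera(name): name is "scene" or "top" or "wrist"; returns the picture (420x560x3 uint8, blue, green, red); there is no depth.
- robot.camera_params(name): a dict with "fov_y" (degrees; the focal length in pixels is half the picture's height over the tangent of half this angle, whatever the lens; pixels are square), "cx", "cy" (the principal point, pixels), "R" (3x3) and "t" (3): a world point X has camera coordinates R X + t. Camera axes: x right, y down, z forward; pixel columns grow to the right and rows downward; lengths in m; the calibration is good to about 2 mm. A picture is of the moment at which its call begins: read the wrist's pose just before it. camera_params takes no time and is no camera call; for the wrist camera it gives the pose at the moment of the call.
- robot.close_job(): hands the job in, once; it reports no verdict.
The state is a dict: "t": time; "q": joint angles; "dq": joint speeds; "joint_torque": joint torques, N m; "tool_pos": TCP position; "orientation": TCP orientation; "force": force on the tool from outside, world axes, zero at the start; "wrist_torque": the same for the moment, N m; "opening": finger opening in m.
Only numpy, scipy, OpenCV 4.12 (cv2) and the standard library are available. Lean on these libraries where they do the work, as an engineer would, in place of code of your own. Each camera call takes 0.05 s, during which the arm holds its last target.

## Task

On the cart stands a clamping jig with a glued bamboo block in its open drawer. Push the drawer fully home until it clicks into its detent, then pump the clamp's trigger (squeezing it towards the handle and letting it back as often as needed) until the jaw pad touches the block and presses it lightly, at about 10 N, against the drawer's side wall. Work the jaw by the trigger only, never crush the block, leave everything else where it stands, and finish while your fingers still hold the trigger squeezed, without letting go.

Things in the scene. Friction and masses are not known exactly. Their poses are not given: they have to be found in the camera images.
- jig: Plywood base board of the jig, fixed on the cart top, x -130..100, y -180..140, 12 mm thick, with a low drawer (+y half) and a bar clamp (-y half). Origin on the cart top. Jig axes (used for all offsets here): x in which the drawer is pushed home, y in which the jaw advances, z up. All on it is lower than 70 mm except the glue bottle.
- drawer (a joint): Opening of the drawer in m: 0 = fully home at its stop, grows as it comes out to -x (up to 0.075). Slides with 1 to 2 N; between about 11 and 5 mm open a sprung ball catch resists (about 8 N), after which it draws the drawer home and keeps it there.
- drawer_front (a point): Centre of the outer (-x) face of the drawer's steel front panel; panel 86 mm wide in y, 50 mm high (from 14 to 64 mm above the cart top), this point 39 mm up. Push here in jig +x. With the drawer home it lies at jig (-33, 71, 39) mm.
- block: Laminated bamboo block 60 (x) x 50 (y) x 45 (z) mm, about 0.1 kg, sitting captive in the drawer's nest: it travels with the drawer and can only slide in y, by up to 6 mm; origin at the centre of its underside, which rests 22 mm above the cart top. The drawer's 12 mm thick +y side wall (inner face at jig y = 100 mm) is what the jaw presses it against.
- block_centre (a point): Centre of the bamboo block (half-way up); its face towards the jaw is 25 mm to -y of it.
- squeeze (a joint): Trigger angle in rad: 0 = let go (springs back), 0.235 = fully squeezed (hard stop). Turns about a vertical pin at jig (-20, -88) mm. Each squeeze drives a pawl 0.0638 m per rad (15 mm a stroke), which pushes the jaw by 10 mm teeth: up to 10 mm is lost at the start of the first squeeze, about 5 mm in later full ones (10 mm gained). Let it back fully each time; that leaves the jaw in place.
- trigger: The black trigger lever: bar 75 mm long, 12 mm thick, 30 mm high (30 to 60 mm above the cart top), running from its pivot towards -x beside the fixed handle, on its +y side. Origin on the pivot pin; turns with the lever. Let go, its free end stands away to +y.
- trigger_mid (a point): The place to squeeze: middle of the trigger bar's thickness, 60 mm from the pivot, 45 mm above the cart top. Its outer (+y) face is 6 mm further. It travels 14 mm in -y over a full stroke. Finger force needed here for F newtons on the block: about 1.07 x (F + 5), plus 4 to 6 N of return spring.
- squeeze_point (a point): Fixed point at jig (-80, -100, 45) mm, half-way between the fixed handle's outer face (18 mm to -y) and the fully squeezed trigger's outer face (18 mm to +y; let go: 31 to 35 mm). A gripper reaching down here, fingers closing along jig y, pumps by closing to 36 mm and opening to 76 mm or more. Below is free space down to the board (12 mm above the cart top).
- jaw_travel (a joint): Travel of the clamp jaw along jig +y in m (0 to 0.105). It stays put by 5 N of friction and cannot be drawn back by the trigger. While nothing is touched the pad face lies at jig y = joint - 0.030.
- jaw: Toothed steel clamp bar and jaw head, moving with the jaw along y at jig x = 20 mm, 45 mm above the cart top. Do not push it by hand. Its origin is at the jig's origin when the jaw is at 0.
- pad: Rubber pad 30 x 6 x 28 mm on the jaw head's front, sprung: it yields 0.5 mm per newton (2 N/mm), at most 15 mm. Its origin is at the jig's origin with the jaw at 0 and the pad not compressed. More than 25 N on the block crushes it.
- pad_face (a point): Centre of the pad's front (+y) face, 45 mm above the cart top; moves with the pad. The clamp force is 2 N per mm by which this point lags behind (joint jaw_travel - 30 mm) in jig y.
- glue_mid (a point): Glue bottle 38 mm across, 100 mm tall, standing on the jig's board behind the clamp; half-way up. Leave it.
- brush_mid (a point): Small glue brush 100 mm long, 10 mm thick, lying on the board behind the clamp; its middle. Leave it.
- jar_mid (a point): Glass jar 68 mm across, 110 mm tall, left of the jig; half-way up. Leave it.
- tostonera_mid (a point): White plastic tostonera (hinged plantain press) about 255 x 110 x 48 mm, lying right of the jig; half-way up. Leave it.
- mug_mid (a point): White mug 80 mm across, 92 mm tall; half-way up. Leave it.
- mill_mid (a point): Dark wooden pepper mill 56 mm across, 155 mm tall; half-way up. Leave it.
- bowl_mid (a point): Bowl 120 mm across, 55 mm tall; half-way up. Leave it.

How it is judged:
On the way, in this order (a step that is already met when the one before it is completed fails the run):
1. the drawer is seated home (less than 3 mm open) (value of joint drawer below 0.003 m), for 0.2 s.
2. the fingers squeeze the trigger (contact force between the fingers and trigger above 1.5 N and value of joint squeeze above 0.08 rad), for 0.05 s.
3. the jaw pad touches the block (contact force between pad and block above 2 N), for 0.2 s.
At the end, for the whole second after the job is handed in: The drawer is less than 3 mm open, the jaw pad presses the resting block with 3 to 20 N, and the fingers still hold the trigger squeezed (more than 1.5 N on it, more than 0.02 rad) (value of joint drawer below 0.003 m and contact force between pad and block between 3 and 20 N and contact force between the fingers and trigger above 1.5 N and value of joint squeeze above 0.02 rad and linear speed of block below 0.02 m/s); the arm keeps its last pose, push and grip.
It fails at once if the block is crushed: more than 25 N between pad and block (contact force between pad and block above 25 N).
It fails at once if the jaw, bar or pad is pushed by hand (contact force between any of the fingers, the arm and jaw above 2 N).
It fails at once if a bystander is moved by more than 30 mm (distance of any of glue_mid, brush_mid, jar_mid, tostonera_mid, mug_mid, mill_mid, bowl_mid from where it was at the start of the episode above 0.03 m).
It also fails if it takes over 72 s, if anything falls off the work surface, if the arm or the gripper's body presses on something with over 40 N, if the wrist force passes 120 N, or if a joint passes its speed limit or range.

## Working session

There is one attempt and no reset: what is moved stays moved. The work goes in short steps, Python scripts to look and compute and a tool call to move; the robot and the scene stay as the last step left them, time stands still between calls to the robot, and variables do not carry over. Pictures are saved under pics/ and viewed, and the job is handed in when it is done.

Besides the shell and the picture viewer there is one more tool, called after "Request:" as name(argument=value, ...), one argument or row to a line, values as JSON. carry_out: Moves the arm, as the interface text tells. Its arguments: {"type":"object","properties":{"increments":{"type":"array","items":{"type":"object","properties":{"linear":{"type":"array","items":{"type":"number"}},"yaw":{"type":"number"}}}},"gripper":{"type":"number"},"newtons":{"type":"number"}},"required":["increments"]}

```bash
ls; mkdir -p pics
python3 - <<'E'
from plant import robot
import cv2
print(robot.read_state())
for n in ["scene","top","wrist"]:
    p=robot.camera_params(n); print(n,p)
    cv2.imwrite(f"pics/{n}0.png",robot.read_camera(n))
print(robot.tip_reach)
E
```

```text
pics
{'t': 0.0, 'q': array([ 1.09561728e+00,  1.31170735e-01,  1.48925779e+00, -3.14972253e-05,
        1.52300773e+00, -8.54166046e-02]), 'dq': array([-0.00018084, -0.00055987,  0.00145201,  0.00077362,  0.00182515,
       -0.00097375]), 'joint_torque': array([ 1.65618254e-03, -5.59825408e+01, -4.91771293e+01,  7.71759124e-02,
        3.50049161e-02, -1.94323961e-04]), 'tool_pos': array([0.22772675, 0.55450658, 0.22559353]), 'orientation': array([-1.55086835,  0.30622045, -0.30546269]), 'force': array([-0.27757556,  0.10970416,  0.33943033]), 'wrist_torque': array([ 0.03448374, -0.0007527 , -0.01648691]), 'opening': 0.09347729790557792}
scene {'fov_y': 47.20548807384039, 'cx': 285.0755053237719, 'cy': 203.80888483125392, 'R': array([[-0.12541049,  0.99206509, -0.00889241],
       [ 0.73196632,  0.08647264, -0.67583118],
       [-0.66969957, -0.09126526, -0.73700281]]), 't': array([ 0.07780463, -0.37690564,  1.76022121])}
top {'fov_y': 43.99655773007855, 'cx': 285.2260574930228, 'cy': 211.46978502287192, 'R': array([[ 0.01560877, -0.99987666, -0.00174305],
       [-0.99674983, -0.01542212, -0.07906918],
       [ 0.07903254,  0.00297156, -0.99686761]]), 't': array([-0.00222193,  0.5806077 ,  1.32413137])}
wrist {'fov_y': 64.2340599110798, 'cx': 281.33666546429464, 'cy': 210.39659777665761, 'R': array([[ 0.37995658,  0.92500013, -0.00278465],
       [ 0.89750684, -0.36793143,  0.24312125],
       [ 0.22386263, -0.09487476, -0.96999191]]), 't': array([-0.59953412, -0.0285541 ,  0.38871349])}
0.008
```

View pics/scene0.png

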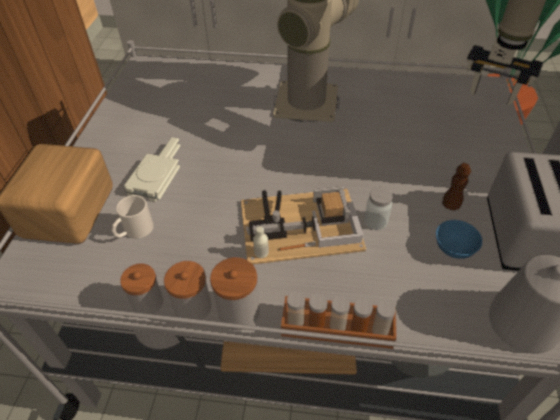

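View pics/top0.png

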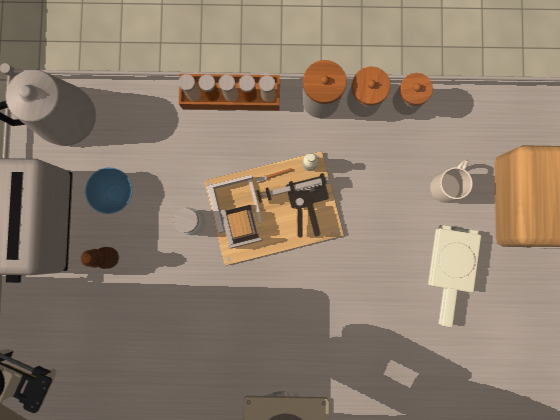

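View pics/wrist0.png

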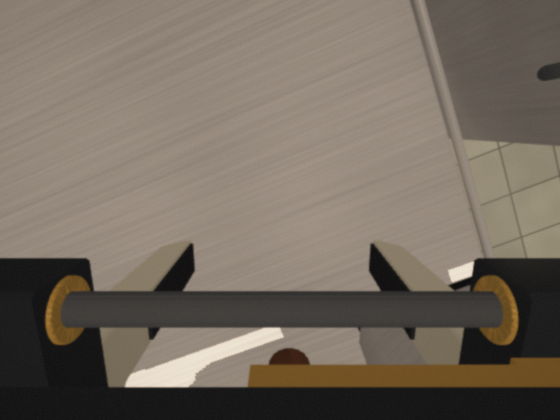

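```bash
cat > h.py <<'E'
import numpy as np,cv2
from plant import robot
def K(n):
    p=robot.camera_params(n); f=210/np.tan(np.radians(p['fov_y']/2))
    return f,p['cx'],p['cy'],np.array(p['R']),np.array(p['t'])
def ray(k,uv,z):
    f,cx,cy,R,t=k; C=-R.T@t; d=R.T@np.array([(uv[0]-cx)/f,(uv[1]-cy)/f,1]); s=(z-C[2])/d[2]; return C+s*d
def proj(k,X):
    f,cx,cy,R,t=k; c=R@np.array(X)+t; return np.array([cx+f*c[0]/c[2],cy+f*c[1]/c[2]])
E
python3 - <<'E'
from h import *
im=cv2.imread("pics/top0.png")
c=im[140:280,190:360]; cv2.imwrite("pics/topz.png",cv2.resize(c,None,fx=4.5,fy=4.2,interpolation=cv2.INTER_CUBIC))
hsv=cv2.cvtColor(c,cv2.COLOR_BGR2HSV)
m=cv2.inRange(hsv,(8,90,60),(25,255,255))
m=cv2.morphologyEx(m,cv2.MORPH_CLOSE,np.ones((5,5)))
cs,_=cv2.findContours(m,cv2.RETR_EXTERNAL,cv2.CHAIN_APPROX_NONE); b=max(cs,key=cv2.contourArea)
r=cv2.minAreaRect(b); bp=cv2.boxPoints(r)+[190,140]; k=K("top")
print(bp); P=np.array([ray(k,u,0.012) for u in bp]); print(P); print(np.linalg.norm(P-np.roll(P,-1,0),axis=1))
E
```

```text
[[203.35294151 180.41176224]
 [322.1764679  150.70589066]
 [343.35293579 235.41177368]
 [224.52940369 265.11764526]]
[[ 0.65991922  0.22307731  0.012     ]
 [ 0.74366086 -0.08807956  0.012     ]
 [ 0.52128109 -0.14541297  0.012     ]
 [ 0.43953102  0.1619671   0.012     ]]
[0.32222858 0.22965165 0.31806538 0.22870378]
```

View pics/topz.png

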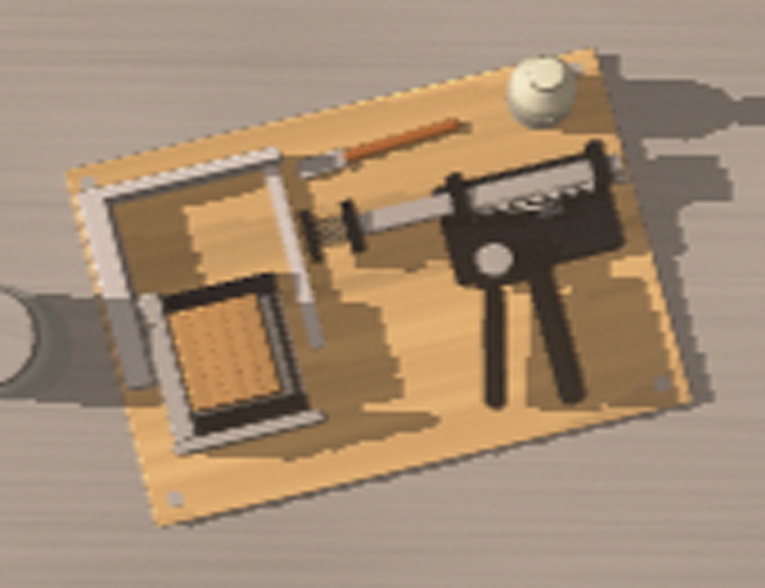

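```bash
cat >> h.py <<'E'
def fit(J,W):
    J=np.array(J)[:,:2];W=np.array(W)[:,:2];a=J-J.mean(0);b=W-W.mean(0)
    th=np.arctan2((a[:,0]*b[:,1]-a[:,1]*b[:,0]).sum(),(a*b).sum())
    c,s=np.cos(th),np.sin(th);R=np.array([[c,-s],[s,c]]);t=W.mean(0)-R@J.mean(0)
    return th,t,R,(J@R.T+t)-W
E
python3 - <<'E'
from h import *
im=cv2.imread("pics/top0.png")
c=im[140:280,190:360]
hsv=cv2.cvtColor(c,cv2.COLOR_BGR2HSV)
m=cv2.inRange(hsv,(8,90,60),(25,255,255))
m=cv2.morphologyEx(m,cv2.MORPH_CLOSE,np.ones((5,5)))
cs,_=cv2.findContours(m,cv2.RETR_EXTERNAL,cv2.CHAIN_APPROX_NONE); b=max(cs,key=cv2.contourArea)[:,0].astype(float)
k=K("top"); W=np.array([ray(k,u+[190,140],0.012)[:2] for u in b])
bp=cv2.boxPoints(cv2.minAreaRect(b.astype(np.float32)))+[190,140]
P=np.array([ray(k,u,0.012)[:2] for u in bp])
J=np.array([[100,140],[100,-180],[-130,-180],[-130,140]])/1000
for it in range(4):
    L=[]
    for i in range(4):
        a,q=P[i],P[(i+1)%4]; d=(q-a)/np.linalg.norm(q-a); s=(W-a)@d; e=(W-a)@np.array([-d[1],d[0]])
        sel=(s>.02)&(s<np.linalg.norm(q-a)-.02)&(abs(e)<.006)
        vx,vy,x,y=cv2.fitLine(W[sel].astype(np.float32),cv2.DIST_HUBER,0,1e-4,1e-4).ravel(); L.append((np.array([x,y]),np.array([vx,vy]),sel.sum()))
    P=[]
    for i in range(4):
        (p,d,_),(q,f,_)=L[i-1],L[i]; s=np.linalg.solve(np.c_[d,-f],q-p); P.append(p+s[0]*d)
    P=np.array(P)
print(P,[l[2] for l in L],np.linalg.norm(P-np.roll(P,-1,0),axis=1))
print([np.degrees(np.arctan2(l[1][1],l[1][0])) for l in L])
th,t,R,res=fit(J,P); print(np.degrees(th),th,t,res)
o=im.copy()
def dot(j,z):
    w=R@np.array(j)/1000+t; u=proj(k,[*w,z/1000]); print(j,z,w,u); return u
s=4.5
z=cv2.resize(c,None,fx=s,fy=s,interpolation=cv2.INTER_CUBIC)
for j,h in [((-20,-88),66),((-80,-100),60),((-33,71),64),((100,-180),12),((-130,140),12),((-130,-180),12),((20,-30),59),((-80,-118),60),((-80,-69),60)]:
    u=dot(j,h); cv2.circle(z,tuple(int(v) for v in (u-[190,140]+.5)*s),3,(0,0,255),-1)
cv2.imwrite("pics/topz2.png",z)
E
```

```text
[[ 0.65968084  0.22089687]
 [ 0.74151057 -0.08525368]
 [ 0.5232192  -0.14448859]
 [ 0.4408302   0.16123699]] [np.int64(94), np.int64(69), np.int64(103), np.int64(33)] [0.31689787 0.2261855  0.3166324  0.22683674]
[np.float32(-75.03546), np.float32(15.182019), np.float32(-74.91783), np.float32(15.248627)]
15.08852346053344 0.2633444136507172 [0.60058685 0.06131306] [[ 0.00101493  0.00162077]
 [ 0.00248476 -0.00119661]
 [-0.0012946  -0.00183326]
 [-0.00220513  0.0014091 ]]
(-20, -88) 66 [ 0.60418374 -0.02885935] [299.53457814 200.96773777]
(-80, -100) 60 [ 0.54937598 -0.05606431] [309.99523463 223.05324216]
(-33, 71) 64 [0.55024245 0.12127505] [239.38795818 221.52299858]
(100, -180) 12 [ 0.74399533 -0.08645029] [321.55981554 150.57131737]
(-130, 140) 12 [0.43862507 0.16264608] [224.25888527 265.46476667]
(-130, -180) 12 [ 0.52192463 -0.14632185] [343.70387099 235.16986518]
(20, -30) 59 [0.62770668 0.03755354] [273.33751678 191.58578561]
(-80, -118) 60 [ 0.55406158 -0.07344376] [316.92477422 221.30073435]
(-80, -69) 60 [ 0.54130634 -0.02613304] [298.05310664 226.07345328]
```

View pics/topz2.png

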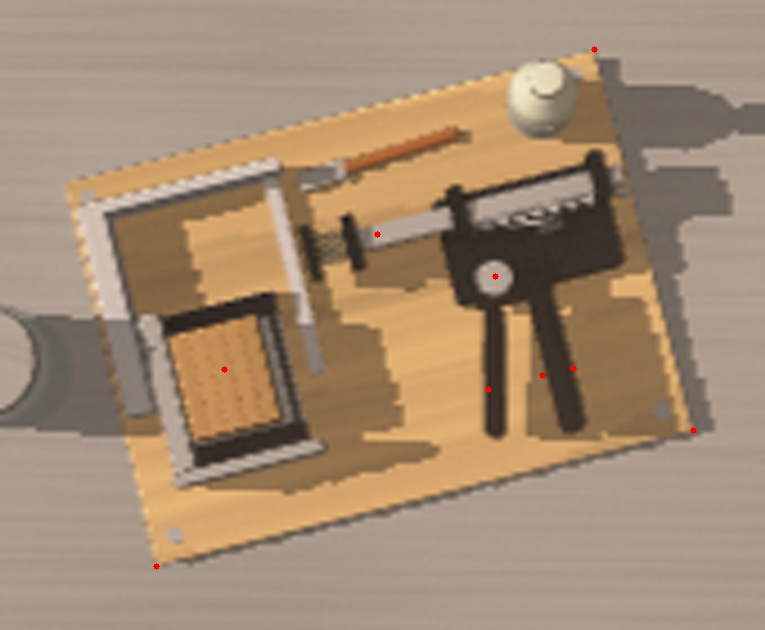

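```bash
cat >> h.py <<'E'
from scipy.spatial.transform import Rotation as Rn
TH=0.2633; T0=np.array([0.6006,0.0613]); RJ=np.array([[np.cos(TH),-np.sin(TH)],[np.sin(TH),np.cos(TH)]])
def j2w(j): return RJ@(np.array(j[:2])/1000)+T0
def w2j(w): return RJ.T@(np.array(w[:2])-T0)*1000
def tool():
    s=robot.read_state(); R=Rn.from_rotvec(s['orientation']).as_matrix(); return s,R
def go(j,z,s=None):
    "shift in tool axes to reach jig j(mm), z(mm); yaw needed"
    s,R=tool(); w=np.array([*j2w(j),z/1000]); d=R.T@(w-s['tool_pos'])
    zj=RJ@[0,1]; v=R.T@np.array([*zj,0]); yaw=np.arctan2(v[0],v[2]); yaw=(yaw+np.pi/2)%np.pi-np.pi/2
    print('t',round(s['t'],2),'jig now',w2j(s['tool_pos']).round(1),'z',round(s['tool_pos'][2]*1000,1),'shift',d.round(4),'yaw',round(yaw,4),'q6',s['q'][5].round(3),'open',round(s['opening']*1000,1),'Fjig',(RJ.T@s['force'][:2]).round(2),s['force'][2].round(2))
E
python3 - <<'E'
from h import *
k=K("top")
def z2(u,h): print(w2j(ray(k,np.array(u)/4.5+[190-.5,140-.5],h)).round(1))
print('front edge');z2((182,484),.064);z2((325,447),.064)
print('pad');z2((304,230),.059);z2((320,278),.059)
print('block'); z2((166,345),.067);z2((264,318),.067);z2((190,445),.067);z2((283,420),.067)
print('jar',w2j(ray(k,(187,220),.11)), 'bottle',w2j(ray(k,(311,158),.112)))
s,R=tool();print(R.round(3)); go((-130,71),120);
E
```

```text
front edge
[-89.3 109.1]
[-88.9  27.2]
pad
[32.5  9.4]
[4.  7.2]
block
[-12.2  99.2]
[-11.   42.7]
[-69.5  99.4]
[-68.7  46. ]
jar [ -1.9964104  189.78272162] bottle [  71.02587324 -138.86063103]
[[ 0.925 -0.001  0.38 ]
 [-0.38  -0.001  0.925]
 [-0.    -1.    -0.001]]
t 0.15 jig now [-231.6  573.4] z 225.8 shift [ 0.386   0.1063 -0.3371] yaw -0.6531 q6 -0.085 open 93.4 Fjig [-0.39 -0.68] -0.16
```

Request:
carry_out(
  increments=[
    {"linear":[0.04,0,-0.035],"yaw":-0.13},
    {"linear":[0.08,0,-0.07],"yaw":-0.26},
    {"linear":[0.12,0,-0.105],"yaw":-0.39},
    {"linear":[0.16,0,-0.14],"yaw":-0.52},
    {"linear":[0.2,0,-0.175],"yaw":-0.65},
  ],
  gripper=0,
  newtons=25,
)

```text
t: 0.78
tool_pos: [0.3466, 0.3151, 0.2259]
orientation: [-1.562, -0.207, 0.209]
force: [1.2, 0.4, 0.3]
opening: 0.0477
```

Run:
```python
from h import *
go((-130,71),120)
```

```text
t 0.78 jig now [-179.2  311.2] z 225.9 shift [ 0.0489  0.1061 -0.2401] yaw 0.0015 q6 -1.207 open 47.7 Fjig [1.24 0.07] 0.34
```

Request:
carry_out(
  increments=[
    {"linear":[0.01,0.01,-0.05],"yaw":0},
    {"linear":[0.02,0.02,-0.1],"yaw":0},
    {"linear":[0.03,0.04,-0.15],"yaw":0},
    {"linear":[0.04,0.07,-0.2],"yaw":0},
    {"linear":[0.049,0.1,-0.24],"yaw":0},
  ],
)

```text
t: 1.4
tool_pos: [0.4573, 0.0943, 0.1254]
orientation: [-1.562, -0.207, 0.207]
force: [-0.3, -0.6, -0.5]
opening: 0.0011
```

Run:
```python
from h import *
go((-115,71),45)
cv2.imwrite("pics/w1.png",robot.read_camera("wrist"))
go((-115,71),45)
```

```text
t 1.4 jig now [-129.8   69.1] z 125.4 shift [0.0148 0.0804 0.002 ] yaw 0.0006 q6 -1.74 open 1.1 Fjig [-0.45 -0.46] -0.5
t 1.45 jig now [-131.5   65.9] z 121.0 shift [0.0169 0.0759 0.0054] yaw -0.0004 q6 -1.744 open 0.7 Fjig [-3.19 -2.83] -2.96
```

View pics/w1.png

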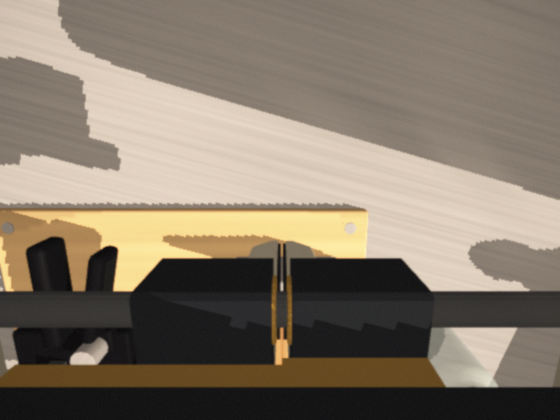

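Request:
carry_out(
  increments=[
    {"linear":[0.014,0.025,0.004],"yaw":0},
    {"linear":[0.014,0.05,0.005],"yaw":0},
    {"linear":[0.014,0.076,0.005],"yaw":0},
    {"linear":[0.014,0.076,0.005],"yaw":0},
  ],
)

```text
t: 1.95
tool_pos: [0.466, 0.0986, 0.0427]
orientation: [-1.564, -0.198, 0.214]
force: [0.2, -0.4, 0.5]
opening: 0.0004
```

Run:
```python
from h import *
cv2.imwrite("pics/s1.png",cv2.resize(robot.read_camera("scene")[150:290,210:420],None,fx=3.5,fy=3.5))
go((-50,71),45)
```

```text
t 2.0 jig now [-118.9   70.8] z 44.3 shift [ 0.0689 -0.0012  0.0002] yaw -0.0003 q6 -1.728 open 0.3 Fjig [ 0.13 -0.79] 0.61
```

View pics/s1.png

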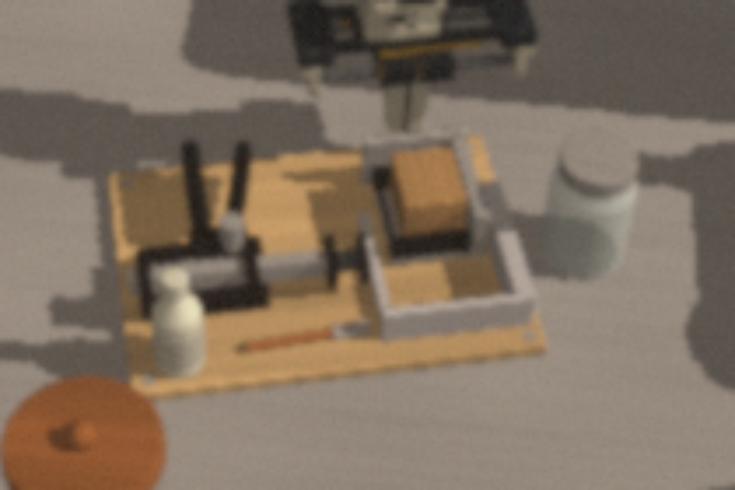

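The closed fingers stand in front of the drawer panel. Pushing now.

Request:
carry_out(
  increments=[
    {"linear":[0.012,0,0],"yaw":0},
    {"linear":[0.024,0,0],"yaw":0},
    {"linear":[0.036,0,0],"yaw":0},
    {"linear":[0.048,0,0],"yaw":0},
    {"linear":[0.06,0,0],"yaw":0},
  ],
)

```text
t: 2.62
tool_pos: [0.5261, 0.1145, 0.0438]
orientation: [-1.565, -0.201, 0.212]
force: [-0.7, -0.7, 1.1]
opening: 0.0008
```

Run:
```python
from h import *
go((-40,71),45)
```

```text
t 2.62 jig now [-58.1  70.8] z 43.8 shift [ 0.0181 -0.0013  0.0002] yaw -0.0003 q6 -1.711 open 0.8 Fjig [-0.89 -0.49] 1.1
```

Request:
carry_out(
  increments=[
    {"linear":[0.005,0,0],"yaw":0},
    {"linear":[0.01,0,0],"yaw":0},
    {"linear":[0.015,0,0],"yaw":0},
    {"linear":[0.018,0,0],"yaw":0},
    {"linear":[0.018,0,0],"yaw":0},
  ],
)

```text
t: 3.25
tool_pos: [0.5427, 0.119, 0.0433]
orientation: [-1.565, -0.199, 0.214]
force: [-4.8, -1.7, 1.7]
opening: 0.0004
```

Run:
```python
from h import *
go((-40,71),45)
cv2.imwrite("pics/t2.png",cv2.resize(robot.read_camera("top")[140:280,190:360],None,fx=4,fy=4,interpolation=cv2.INTER_CUBIC))
```

```text
t 3.25 jig now [-40.8  70.8] z 43.3 shift [ 0.0008 -0.0018  0.0002] yaw -0.0004 q6 -1.706 open 0.4 Fjig [-5.06 -0.44] 1.68
```

View pics/t2.png

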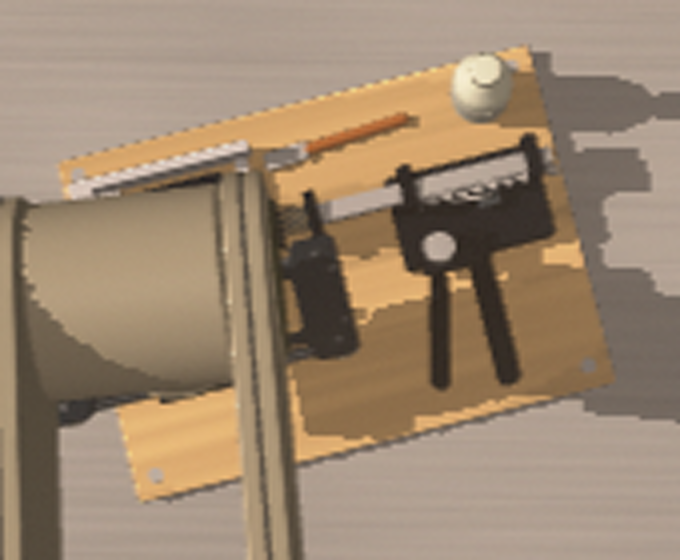

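Request:
carry_out(
  increments=[
    {"linear":[0.003,0,0],"yaw":0},
    {"linear":[0.006,0,0],"yaw":0},
    {"linear":[0.006,0,0],"yaw":0},
  ],
)

```text
t: 3.68
tool_pos: [0.5428, 0.1192, 0.043]
orientation: [-1.566, -0.189, 0.225]
force: [-34.5, -9.6, 30.3]
opening: 0.0003
```

Run:
```python
from h import *
go((-100,71),45)
cv2.imwrite("pics/s2.png",cv2.resize(robot.read_camera("scene")[150:290,210:420],None,fx=3.5,fy=3.5))
```

```text
t 3.67 jig now [-40.7  70.9] z 43.0 shift [-0.0593 -0.0007  0.0001] yaw -0.0 q6 -1.705 open 0.3 Fjig [-35.85  -0.25] 30.32
```

View pics/s2.png

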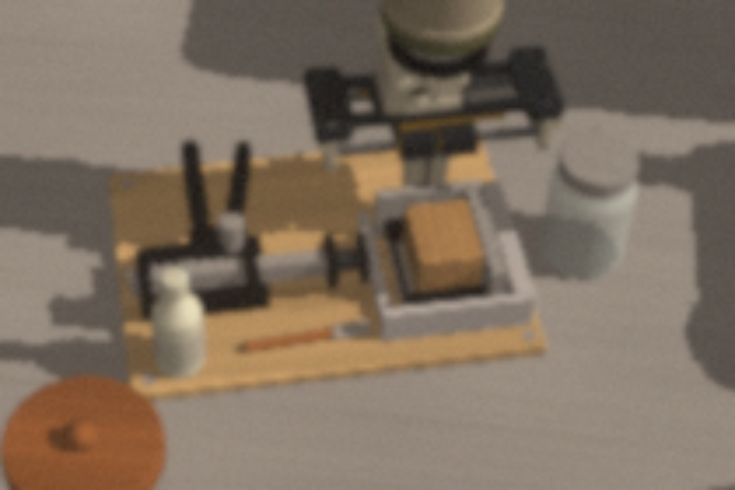

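Hard stop at the expected place (TCP at jig x −40.7, 36 N): the drawer is home. Backing off and rising.

Request:
carry_out(
  increments=[
    {"linear":[-0.02,0,0],"yaw":0},
    {"linear":[-0.045,-0.01,0],"yaw":0},
    {"linear":[-0.045,-0.06,0],"yaw":0},
    {"linear":[-0.042,-0.11,-0.03],"yaw":0},
    {"linear":[-0.04,-0.12,-0.085],"yaw":0},
  ],
  gripper=1,
)

```text
t: 4.35
tool_pos: [0.5321, 0.0282, 0.1691]
orientation: [-1.567, -0.198, 0.22]
force: [0.9, 0.0, -1.0]
opening: 0.0456
```

Run:
```python
from h import *
go((-80,-99),130)
```

```text
t 4.35 jig now [-74.7 -14.2] z 169.1 shift [-0.0049  0.0395 -0.0846] yaw 0.0031 q6 -1.873 open 45.6 Fjig [ 0.91 -0.21] -1.0
```

Request:
carry_out(
  increments=[
    {"linear":[-0.003,0,-0.04],"yaw":0},
    {"linear":[-0.005,0.01,-0.085],"yaw":0.003},
    {"linear":[-0.005,0.03,-0.085],"yaw":0.003},
    {"linear":[-0.005,0.039,-0.085],"yaw":0.003},
    {"linear":[-0.005,0.039,-0.085],"yaw":0.003},
  ],
)

```text
t: 4.97
tool_pos: [0.5482, -0.0542, 0.1292]
orientation: [-1.566, -0.195, 0.221]
force: [-0.4, 0.3, -0.2]
opening: 0.0919
```

Run:
```python
from h import *
go((-80,-99),34)
k=K("top");im=robot.read_camera("top")
cv2.imwrite("pics/t3.png",cv2.resize(im[140:280,190:360],None,fx=4.5,fy=4.2,interpolation=cv2.INTER_CUBIC))
cv2.imwrite("pics/w3.png",robot.read_camera("wrist"))
cv2.imwrite("pics/s3.png",cv2.resize(robot.read_camera("scene")[150:290,210:420],None,fx=3.5,fy=3.5))
go((-80,-99),34)
```

```text
t 4.97 jig now [-80.7 -97.9] z 129.2 shift [ 0.0023  0.0951 -0.0009] yaw 0.0013 q6 -2.018 open 91.9 Fjig [-0.32  0.39] -0.17
t 5.12 jig now [-79.5 -98.6] z 131.2 shift [0.0008 0.0972 0.    ] yaw 0.0015 q6 -2.018 open 92.8 Fjig [0.02 0.89] -0.92
```

View pics/t3.png

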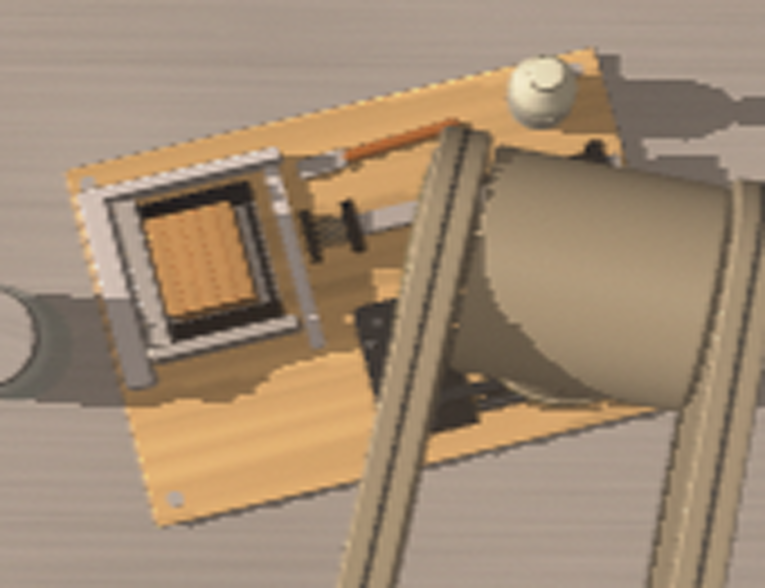

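View pics/w3.png

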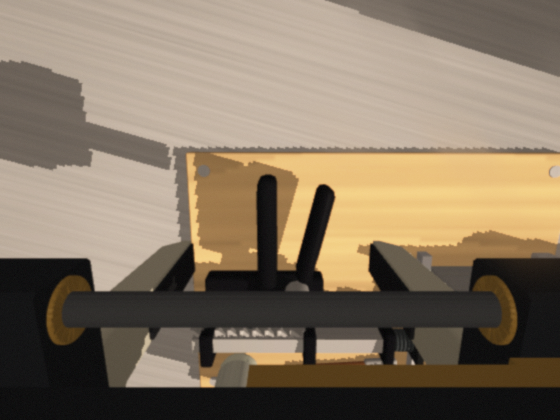

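View pics/s3.png

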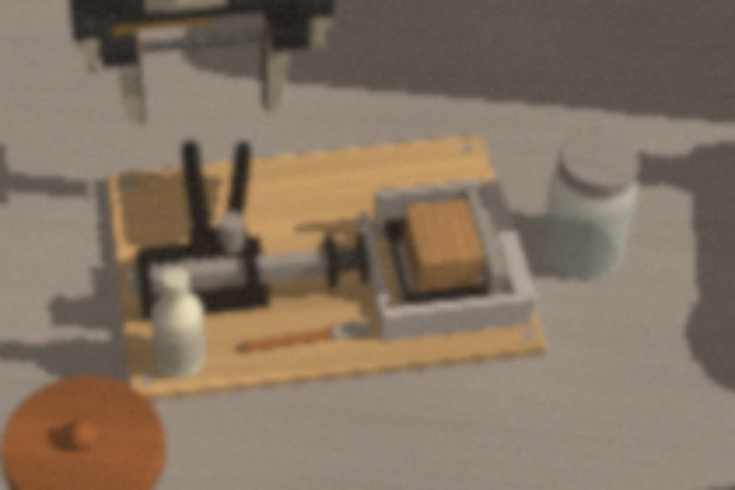

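The drawer is home (front edge at zoom ~(225,340)). Both levers lie between the open fingers (wrist picture 265,230 and 318,230). The pad and block stay visible from the top camera. Descending.

Request:
carry_out(
  increments=[
    {"linear":[0,0.03,0],"yaw":0},
    {"linear":[0,0.06,0],"yaw":0},
    {"linear":[0,0.085,0],"yaw":0},
    {"linear":[0,0.096,0],"yaw":0},
    {"linear":[0,0.096,0],"yaw":0},
  ],
)

```text
t: 5.75
tool_pos: [0.5482, -0.055, 0.0351]
orientation: [-1.567, -0.198, 0.219]
force: [0.3, 0.3, 0.2]
opening: 0.093
```

```bash
cat > look.py <<'E'
from h import *
import sys
go((-80,-99),34)
k=K("top");im=robot.read_camera("top")
s=8
z=cv2.resize(im[165:240,205:295],None,fx=s,fy=s,interpolation=cv2.INTER_CUBIC)
cv2.imwrite(f"pics/{sys.argv[1]}.png",z)
E
python3 look.py t4
```

```text
t 5.75 jig now [-80.8 -98.7] z 35.1 shift [ 0.0009  0.0011 -0.0003] yaw 0.0019 q6 -2.018 open 93.0 Fjig [0.38 0.23] 0.16
```

View pics/t4.png

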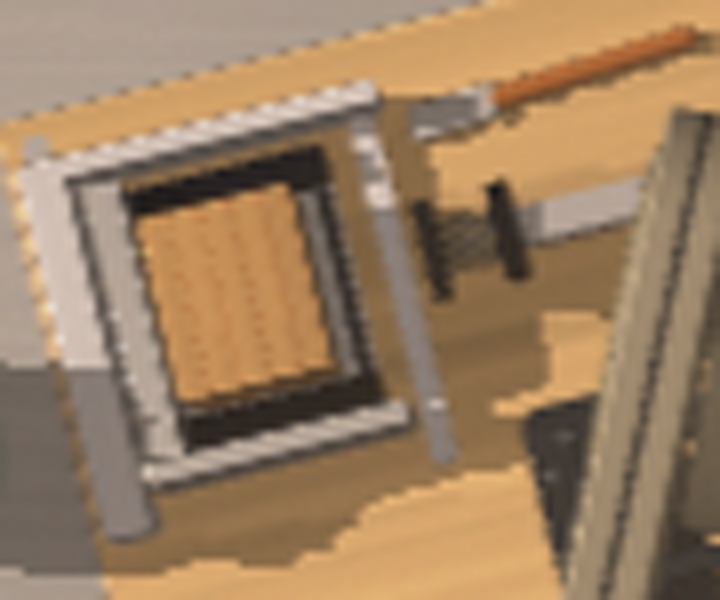

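```bash
cat >> h.py <<'E'
def zz(u,h,s=8,o=(205,165)): return w2j(ray(K("top"),(np.array(u)+.5)/s-.5+np.array(o),h)).round(1)
E
python3 -c "
from h import *
print('pad',zz((413,205),.059),zz((438,298),.059),'block',zz((290,188),.067),zz((335,370),.067),zz((137,235),.067),zz((180,400),.067))
print('wall',zz((120,185),.06),zz((180,450),.06))"
```

```text
pad [34.1 11.2] [ 3.5 10.7] block [47.8 47.2] [-11.5  47.2] [45.1 97.4] [-8.7 96.6]
wall [62.9 99.5] [-23.3 101. ]
```

Request:
carry_out(
  increments=[
    {"linear":[0,0.001,0],"yaw":0},
    {"linear":[0,0.001,0],"yaw":0},
    {"linear":[0,0.001,0],"yaw":0},
    {"linear":[0,0.001,0],"yaw":0},
    {"linear":[0,0.001,0],"yaw":0},
  ],
  gripper=0.38,
  newtons=22,
)

```text
t: 6.42
tool_pos: [0.5482, -0.0546, 0.0347]
orientation: [-1.566, -0.198, 0.219]
force: [-3.8, 3.6, 1.5]
opening: 0.0477
```

```bash
python3 look.py t5
```

```text
t 6.42 jig now [-80.8 -98.3] z 34.7 shift [ 0.0008  0.0007 -0.0007] yaw 0.002 q6 -2.018 open 47.7 Fjig [-2.73  4.47] 1.52
```

View pics/t5.png

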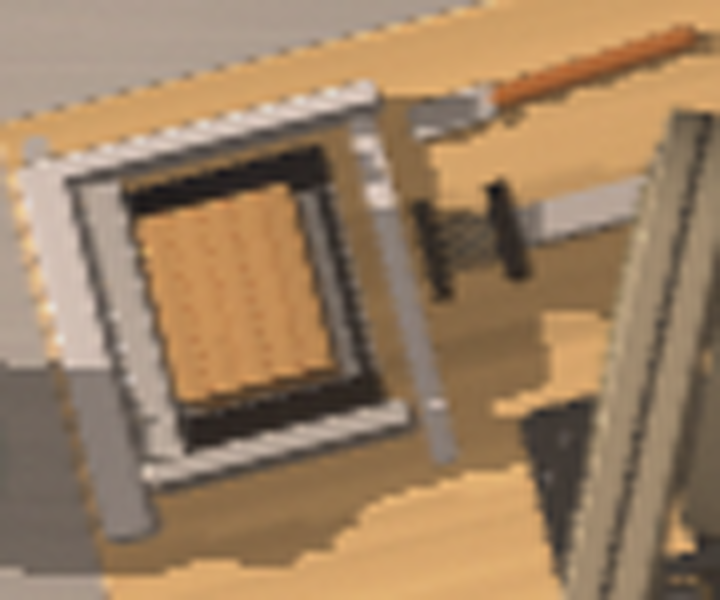

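Request:
carry_out(
  increments=[
    {"linear":[0,0.001,0],"yaw":0},
    {"linear":[0,0.001,0],"yaw":0},
    {"linear":[0,0.001,0],"yaw":0},
  ],
)

```text
t: 6.85
tool_pos: [0.5478, -0.0546, 0.0341]
orientation: [-1.566, -0.197, 0.22]
force: [-3.6, 0.7, 5.4]
opening: 0.0359
```

```bash
python3 look.py t6
```

```text
t 6.85 jig now [-81.1 -98.2] z 34.1 shift [ 0.0011  0.     -0.0008] yaw 0.002 q6 -2.018 open 35.9 Fjig [-3.33  1.63] 5.36
```

View pics/t6.png

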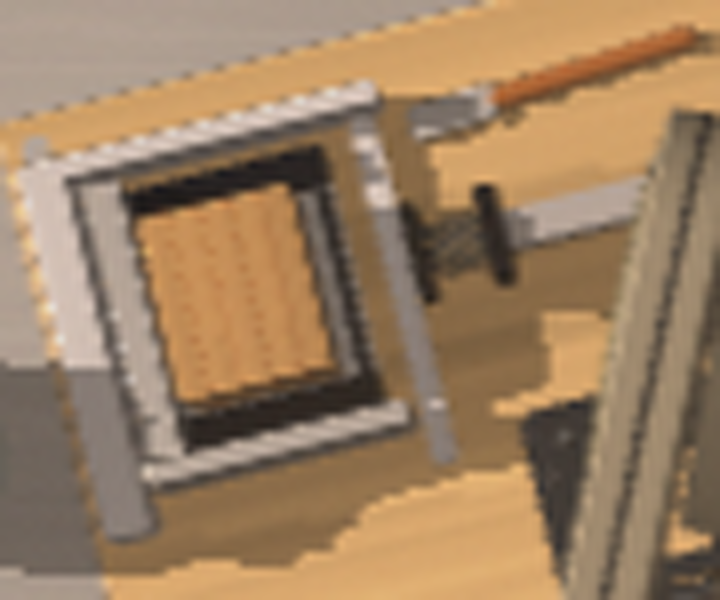

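Request:
carry_out(
  increments=[
    {"linear":[0.001,0,0],"yaw":0},
    {"linear":[0.001,0,0],"yaw":0},
    {"linear":[0.001,0,0],"yaw":0},
    {"linear":[0.001,0,0],"yaw":0},
    {"linear":[0.001,0,0],"yaw":0},
  ],
  gripper=0.9,
)

```text
t: 7.52
tool_pos: [0.5487, -0.0548, 0.034]
orientation: [-1.567, -0.197, 0.22]
force: [0.7, 0.3, -0.3]
opening: 0.0807
```

Request:
carry_out(
  increments=[
    {"linear":[0,0,0],"yaw":0},
    {"linear":[0,0,0],"yaw":0},
    {"linear":[0,0,0],"yaw":0},
  ],
)

```text
t: 7.9
tool_pos: [0.5486, -0.0549, 0.034]
orientation: [-1.567, -0.197, 0.22]
force: [-0.6, 0.9, 0.5]
opening: 0.0838
```

Request:
carry_out(
  increments=[
    {"linear":[0,0,0],"yaw":0},
    {"linear":[0,0,0],"yaw":0},
    {"linear":[0,0,0],"yaw":0},
    {"linear":[0,0,0],"yaw":0},
    {"linear":[0,0,0],"yaw":0},
  ],
  gripper=0.38,
)

```text
t: 8.52
tool_pos: [0.5467, -0.0533, 0.0332]
orientation: [-1.564, -0.194, 0.223]
force: [-3.0, -7.5, -1.6]
opening: 0.0391
```

Request:
carry_out(
  increments=[
    {"linear":[0,0,0],"yaw":0},
    {"linear":[0,0,0],"yaw":0},
    {"linear":[0,0,0],"yaw":0},
  ],
)

```text
t: 8.9
tool_pos: [0.5471, -0.0547, 0.0331]
orientation: [-1.566, -0.194, 0.223]
force: [1.2, -6.8, -2.6]
opening: 0.0361
```

```bash
python3 look.py t7
```

```text
t 8.9 jig now [-81.9 -98.1] z 33.1 shift [ 0.0019 -0.0009 -0.0009] yaw 0.0023 q6 -2.018 open 36.1 Fjig [-0.65 -6.88] -2.6
```

View pics/t7.png

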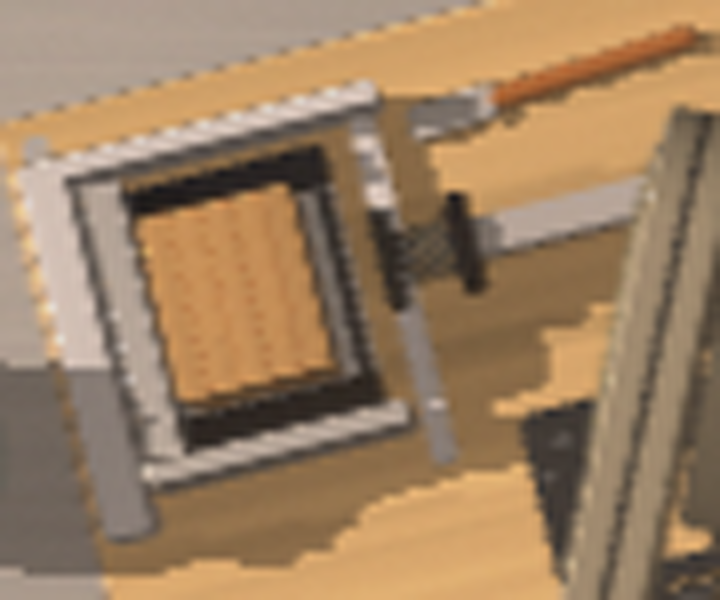

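The jaw gained about 10 mm. Two more strokes.

Request:
carry_out(
  increments=[
    {"linear":[0.001,-0.001,-0.001],"yaw":0.002},
    {"linear":[0.002,-0.001,-0.001],"yaw":0.002},
    {"linear":[0.002,-0.001,-0.001],"yaw":0.002},
    {"linear":[0.002,-0.001,-0.001],"yaw":0.002},
    {"linear":[0.002,-0.001,-0.001],"yaw":0.002},
  ],
  gripper=0.9,
)

```text
t: 9.57
tool_pos: [0.5499, -0.0556, 0.0346]
orientation: [-1.567, -0.194, 0.221]
force: [-0.8, -0.5, -0.5]
opening: 0.0804
```

Request:
carry_out(
  increments=[
    {"linear":[0,0,0],"yaw":0},
    {"linear":[0,0,0],"yaw":0},
    {"linear":[0,0,0],"yaw":0},
  ],
)

```text
t: 9.95
tool_pos: [0.5499, -0.0558, 0.0347]
orientation: [-1.567, -0.194, 0.22]
force: [-0.5, 0.1, 0.1]
opening: 0.0841
```

Request:
carry_out(
  increments=[
    {"linear":[0,0,0],"yaw":0},
    {"linear":[0,0,0],"yaw":0},
    {"linear":[0,0,0],"yaw":0},
    {"linear":[0,0,0],"yaw":0},
    {"linear":[0,0,0],"yaw":0},
  ],
  gripper=0.38,
)

```text
t: 10.58
tool_pos: [0.5478, -0.0538, 0.0338]
orientation: [-1.564, -0.191, 0.224]
force: [-8.1, 8.6, 4.4]
opening: 0.0386
```

Request:
carry_out(
  increments=[
    {"linear":[0,0,0],"yaw":0},
    {"linear":[0,0,0],"yaw":0},
    {"linear":[0,0,0],"yaw":0},
  ],
)

```text
t: 10.95
tool_pos: [0.5479, -0.0545, 0.0338]
orientation: [-1.565, -0.191, 0.224]
force: [-0.1, -4.9, -2.3]
opening: 0.0355
```

```bash
python3 look.py t8
```

```text
t 10.95 jig now [-81.  -98.1] z 33.8 shift [ 0.001  -0.0003 -0.0009] yaw 0.0006 q6 -2.016 open 35.5 Fjig [-1.38 -4.7 ] -2.27
```

View pics/t8.png

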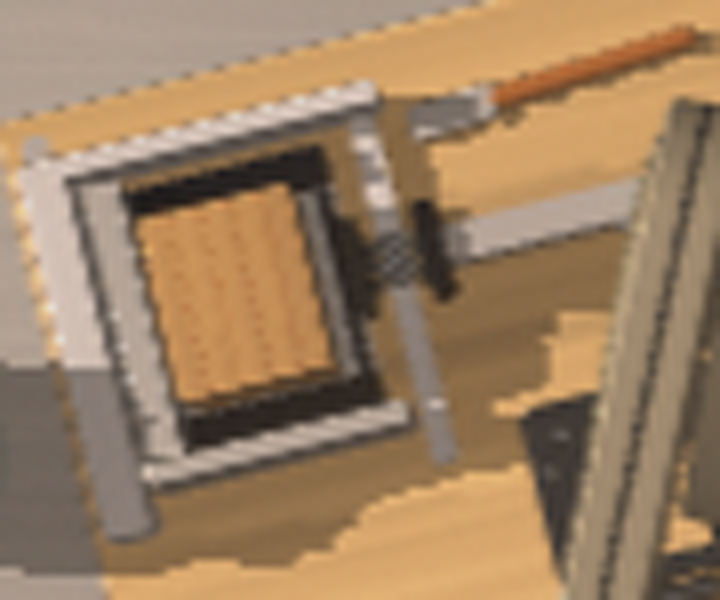

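```bash
python3 -c "
from h import *
for a in [((487,183),(512,280)),((473,187),(497,285)),((444,195),(468,292)),((415,203),(438,299))]: print(zz(a[0],.062),zz(a[1],.062))"
```

```text
[ 34.8 -13.2] [  3.  -13.4]
[34.6 -8.6] [ 2.6 -8.4]
[34.4  0.9] [2.7 1. ]
[34.2 10.4] [ 2.8 10.7]
```

Request:
carry_out(
  increments=[
    {"linear":[0.001,0,-0.001],"yaw":0},
    {"linear":[0.001,0,-0.001],"yaw":0},
    {"linear":[0.001,0,-0.001],"yaw":0},
    {"linear":[0.001,0,-0.001],"yaw":0},
    {"linear":[0.001,0,-0.001],"yaw":0},
  ],
  gripper=0.9,
)

```text
t: 11.62
tool_pos: [0.5492, -0.0556, 0.0339]
orientation: [-1.565, -0.191, 0.224]
force: [0.3, 0.4, -0.3]
opening: 0.0807
```

Request:
carry_out(
  increments=[
    {"linear":[0,0,0],"yaw":0},
    {"linear":[0,0,0],"yaw":0},
    {"linear":[0,0,0],"yaw":0},
  ],
)

```text
t: 12.0
tool_pos: [0.5492, -0.0557, 0.0339]
orientation: [-1.565, -0.191, 0.224]
force: [-0.3, -0.1, -0.7]
opening: 0.0841
```

Request:
carry_out(
  increments=[
    {"linear":[0,0,0],"yaw":0},
    {"linear":[0,0,0],"yaw":0},
    {"linear":[0,0,0],"yaw":0},
    {"linear":[0,0,0],"yaw":0},
    {"linear":[0,0,0],"yaw":0},
  ],
  gripper=0.38,
)

```text
t: 12.62
tool_pos: [0.5471, -0.0538, 0.0331]
orientation: [-1.562, -0.188, 0.227]
force: [-7.9, 7.9, 3.8]
opening: 0.039
```

Request:
carry_out(
  increments=[
    {"linear":[0,0,0],"yaw":0},
    {"linear":[0,0,0],"yaw":0},
    {"linear":[0,0,0],"yaw":0},
  ],
)

```text
t: 13.0
tool_pos: [0.5472, -0.0547, 0.033]
orientation: [-1.563, -0.188, 0.227]
force: [-1.3, -5.7, -1.1]
opening: 0.0362
```

```bash
python3 look.py t9
```

```text
t 13.0 jig now [-81.7 -98.1] z 33.0 shift [ 0.0017 -0.001  -0.0009] yaw 0.001 q6 -2.017 open 36.2 Fjig [-2.75 -5.15] -1.06
```

View pics/t9.png

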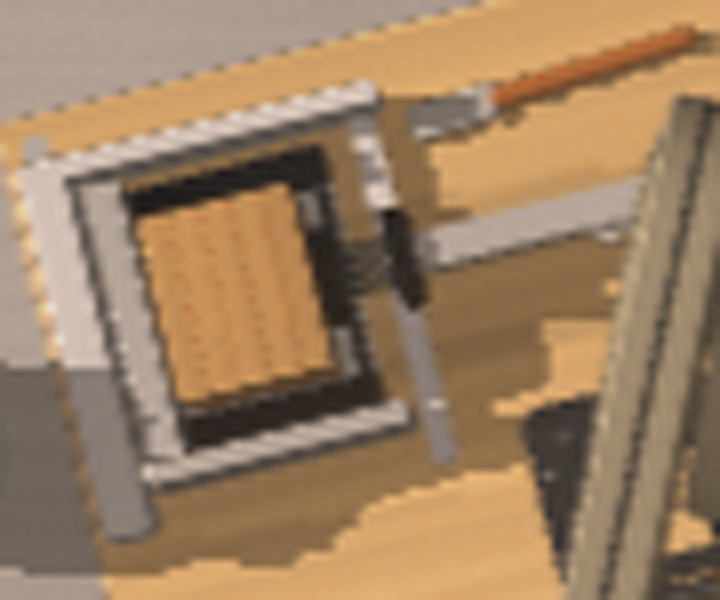

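Pad sits right at the block, block not yet moved. The last stroke goes in stages, with force checks.

Request:
carry_out(
  increments=[
    {"linear":[0.001,-0.001,-0.001],"yaw":0},
    {"linear":[0.002,-0.001,-0.001],"yaw":0},
    {"linear":[0.002,-0.001,-0.001],"yaw":0},
    {"linear":[0.002,-0.001,-0.001],"yaw":0},
    {"linear":[0.002,-0.001,-0.001],"yaw":0},
  ],
  gripper=0.9,
)

```text
t: 13.68
tool_pos: [0.55, -0.0556, 0.0345]
orientation: [-1.564, -0.189, 0.226]
force: [0.1, -0.8, -0.4]
opening: 0.0808
```

Request:
carry_out(
  increments=[
    {"linear":[0,0,0],"yaw":0},
    {"linear":[0,0,0],"yaw":0},
    {"linear":[0,0,0],"yaw":0},
  ],
)

```text
t: 14.05
tool_pos: [0.5501, -0.0557, 0.0346]
orientation: [-1.564, -0.189, 0.226]
force: [-1.3, 0.3, -0.8]
opening: 0.0836
```

Request:
carry_out(
  increments=[
    {"linear":[0,0,0],"yaw":0},
    {"linear":[0,0,0],"yaw":0},
    {"linear":[0,0,0],"yaw":0},
    {"linear":[0,0,0],"yaw":0},
    {"linear":[0,0,0],"yaw":0},
  ],
  gripper=0.52,
)

```text
t: 14.68
tool_pos: [0.5482, -0.0538, 0.0339]
orientation: [-1.561, -0.186, 0.229]
force: [-6.7, 9.4, 5.5]
opening: 0.049
```

Request:
carry_out(
  increments=[
    {"linear":[0,0,0],"yaw":0},
    {"linear":[0,0,0],"yaw":0},
    {"linear":[0,0,0],"yaw":0},
  ],
  gripper=0.46,
)

```text
t: 15.05
tool_pos: [0.5474, -0.0518, 0.0338]
orientation: [-1.558, -0.185, 0.231]
force: [-4.5, 9.1, 4.7]
opening: 0.0431
```

```bash
python3 look.py t10
```

```text
t 15.05 jig now [-80.8 -95.4] z 33.8 shift [ 0.0008 -0.0002 -0.0036] yaw 0.0019 q6 -2.017 open 43.1 Fjig [-1.99  9.96] 4.69
```

View pics/t10.png

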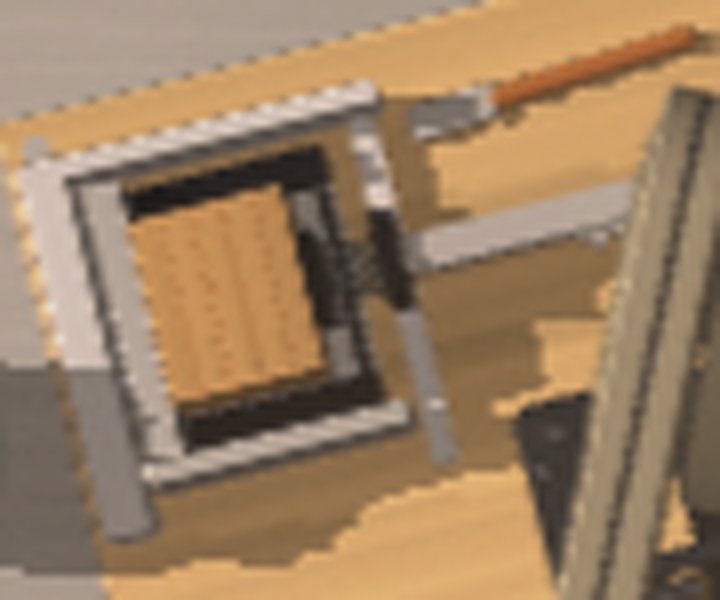

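Request:
carry_out(
  increments=[
    {"linear":[0,0,-0.001],"yaw":0},
    {"linear":[0,0,-0.002],"yaw":0},
    {"linear":[0,0,-0.003],"yaw":0},
    {"linear":[0,0,-0.003],"yaw":0},
  ],
)

```text
t: 15.6
tool_pos: [0.5475, -0.0527, 0.0338]
orientation: [-1.554, -0.185, 0.232]
force: [-4.4, 9.8, 5.6]
opening: 0.0431
```

```bash
python3 look.py t11
```

```text
t 15.6 jig now [-81.  -96.3] z 33.8 shift [ 0.001  -0.0003 -0.0027] yaw 0.0024 q6 -2.022 open 43.1 Fjig [-1.7  10.66] 5.64
```

View pics/t11.png

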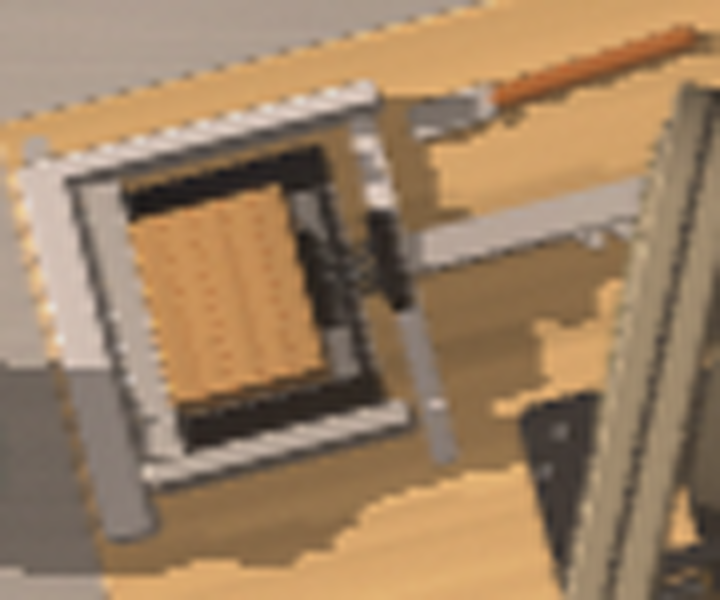

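Request:
carry_out(
  increments=[
    {"linear":[0,0,-0.002],"yaw":0},
    {"linear":[0,0,-0.003],"yaw":0},
    {"linear":[0,0,-0.004],"yaw":0},
    {"linear":[0,0,-0.004],"yaw":0},
  ],
  gripper=0.42,
)

```text
t: 16.15
tool_pos: [0.5473, -0.0537, 0.0336]
orientation: [-1.55, -0.183, 0.234]
force: [-6.8, 14.4, 8.2]
opening: 0.0395
```

```bash
python3 look.py t12
```

```text
t 16.15 jig now [-81.4 -97.2] z 33.6 shift [ 0.0014 -0.0004 -0.0018] yaw 0.0031 q6 -2.028 open 39.5 Fjig [-2.81 15.69] 8.17
```

View pics/t12.png

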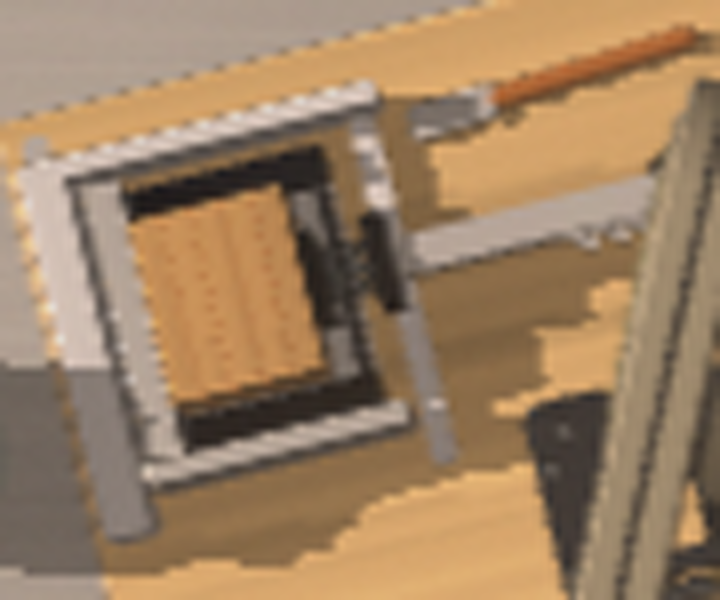

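Request:
carry_out(
  increments=[
    {"linear":[0,0,-0.002],"yaw":0},
    {"linear":[0,0,-0.004],"yaw":0},
    {"linear":[0,0,-0.005],"yaw":0},
    {"linear":[0,0,-0.005],"yaw":0},
  ],
  gripper=0.4,
)

```text
t: 16.7
tool_pos: [0.5473, -0.0549, 0.0336]
orientation: [-1.544, -0.182, 0.236]
force: [-8.0, 17.4, 9.9]
opening: 0.0376
```

```bash
python3 look.py t13
```

```text
t 16.7 jig now [-81.7 -98.3] z 33.6 shift [ 0.0017 -0.0005 -0.0007] yaw 0.0042 q6 -2.036 open 37.6 Fjig [-3.22 18.85] 9.93
```

View pics/t13.png

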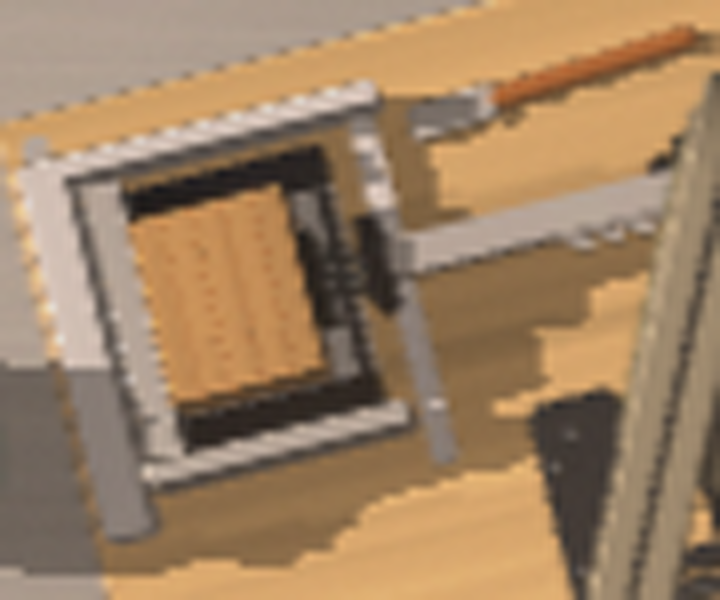

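Run:
```python
from h import *
print('head',zz((360,215),.062),zz((382,307),.062),'block',zz((277,188),.067),zz((322,368),.067))
for i in range(6):
    im=robot.read_camera("scene"); go((-80,-99),34)
cv2.imwrite("pics/s14.png",cv2.resize(im[150:290,210:420],None,fx=3.5,fy=3.5))
```

```text
head [34.7 28.1] [ 4.7 28.4] block [48.8 51.2] [-9.9 51. ]
t 16.8 jig now [-81.7 -98.3] z 33.6 shift [ 0.0017 -0.0005 -0.0007] yaw 0.0042 q6 -2.036 open 37.9 Fjig [-2.7  18.83] 10.68
t 16.85 jig now [-81.7 -98.3] z 33.6 shift [ 0.0017 -0.0005 -0.0007] yaw 0.0042 q6 -2.036 open 37.5 Fjig [-2.24 19.  ] 9.93
t 16.9 jig now [-81.7 -98.3] z 33.6 shift [ 0.0017 -0.0005 -0.0007] yaw 0.0043 q6 -2.036 open 37.8 Fjig [-3.41 18.91] 10.19
t 16.95 jig now [-81.7 -98.3] z 33.6 shift [ 0.0017 -0.0005 -0.0007] yaw 0.0042 q6 -2.036 open 37.3 Fjig [-3.06 18.66] 10.29
t 17.0 jig now [-81.7 -98.3] z 33.6 shift [ 0.0017 -0.0005 -0.0007] yaw 0.0042 q6 -2.036 open 37.9 Fjig [-2.85 18.5 ] 10.23
t 17.05 jig now [-81.7 -98.3] z 33.6 shift [ 0.0017 -0.0005 -0.0007] yaw 0.0042 q6 -2.036 open 37.8 Fjig [-3.66 18.58] 10.3
```

View pics/s14.png

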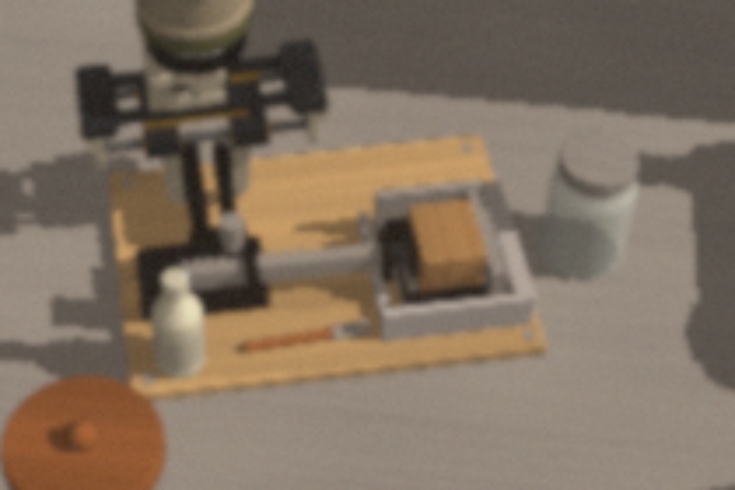

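Request:
carry_out(
  increments=[
    {"linear":[0,0,-0.004],"yaw":0},
    {"linear":[0,0,-0.005],"yaw":0},
    {"linear":[0,0,-0.005],"yaw":0},
    {"linear":[0,0,-0.005],"yaw":0},
  ],
  gripper=0.39,
)

```text
t: 17.55
tool_pos: [0.5472, -0.0548, 0.0334]
orientation: [-1.536, -0.181, 0.239]
force: [-7.2, 21.8, 9.7]
opening: 0.0371
```

```bash
python3 look.py t15
python3 - <<'E'
from h import *
for i in range(4):
    im=robot.read_camera("top"); go((-80,-99),34)
E
```

```text
t 17.55 jig now [-81.8 -98.2] z 33.4 shift [ 0.0018 -0.0007 -0.0008] yaw 0.0057 q6 -2.044 open 37.1 Fjig [-1.23 22.95] 9.71
t 17.65 jig now [-81.8 -98.2] z 33.4 shift [ 0.0018 -0.0006 -0.0007] yaw 0.0057 q6 -2.044 open 36.8 Fjig [-2.02 23.98] 10.17
t 17.7 jig now [-81.7 -98.2] z 33.4 shift [ 0.0017 -0.0006 -0.0008] yaw 0.0057 q6 -2.044 open 36.8 Fjig [-1.5  23.89] 10.65
t 17.75 jig now [-81.8 -98.2] z 33.4 shift [ 0.0018 -0.0007 -0.0008] yaw 0.0057 q6 -2.044 open 37.1 Fjig [-1.62 23.96] 10.25
t 17.8 jig now [-81.8 -98.2] z 33.4 shift [ 0.0018 -0.0007 -0.0008] yaw 0.0057 q6 -2.044 open 36.9 Fjig [-2.09 24.78] 10.01
```

View pics/t15.png

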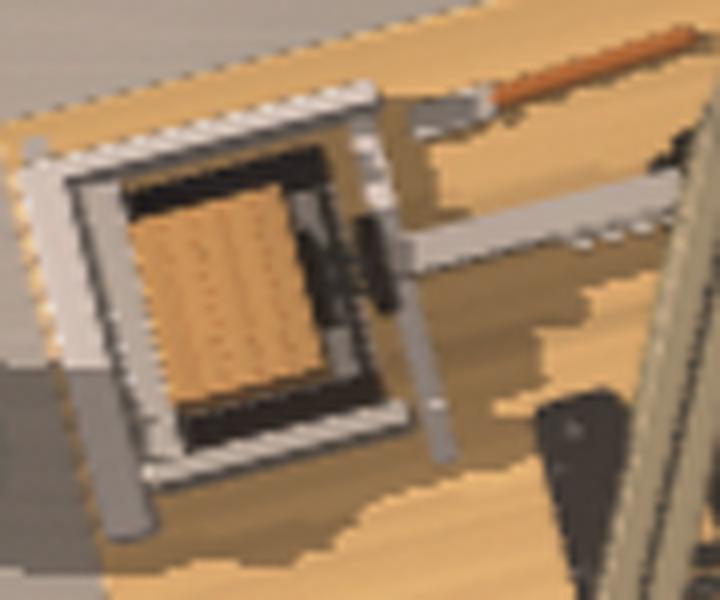

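Run:
```python
from h import *
k=K("top")
ys=np.arange(-40,60,0.25)
for n in ['t4','t6','t7','t8','t9','t11','t12','t13','t15']:
    g=cv2.cvtColor(cv2.imread(f'pics/{n}.png'),cv2.COLOR_BGR2GRAY).astype(np.float32)
    out=[]
    for x,h in [(16,.05),(20,.05),(24,.05),(31,.06),(33,.06)]:
        uv=np.array([(proj(k,[*j2w((x,y)),h])-[205,165]+.5)*8-.5 for y in ys],np.float32)
        p=cv2.remap(g,uv[:,0].reshape(1,-1),uv[:,1].reshape(1,-1),cv2.INTER_LINEAR)[0]
        p=np.convolve(p,np.ones(5)/5,'same')
        # strongest falling edge (bright bar at low y -> dark head) as y increases
        d=np.gradient(p); d[:8]=0;d[-8:]=0
        i=np.argmin(d) ; lo=max(0,i-14);hi=min(len(p),i+15)
        a,b=p[lo:hi].max(),p[lo:hi].min(); m=(a+b)/2
        j=next((q for q in range(lo,hi-1) if p[q]>=m>p[q+1]),i)
        out.append(round(float(ys[j]),1))
    print(n,out)
```

```text
t4 [36.5, 36.5, 36.2, -19.5, -19.2]
t6 [-23.5, 36.5, 36.2, -15.8, -15.0]
t7 [36.5, 36.5, 36.2, -6.0, -5.5]
t8 [-2.8, 4.8, -2.0, 3.8, 4.2]
t9 [7.8, 14.8, 14.0, 13.5, 15.0]
t11 [19.0, 19.0, 19.5, 36.0, 19.0]
t12 [21.2, 21.0, 21.8, 20.5, 3.2]
t13 [16.2, 23.2, 14.2, 22.8, 23.5]
t15 [16.2, 23.8, 14.5, 22.8, 44.8]
```

Run:
```python
from h import *
go((-80,-99),34); print(robot.close_job()); go((-80,-99),34)
```

```text
t 17.8 jig now [-81.8 -98.2] z 33.4 shift [ 0.0018 -0.0007 -0.0008] yaw 0.0057 q6 -2.044 open 36.9 Fjig [-2.09 24.78] 10.01
the job is handed in; nothing more can be done
None
the job is handed in; nothing more can be done
```

I handed the job in at 17.8 s with the fingers still holding the trigger squeezed. I estimate the pad presses the block at about 8 to 10 N. No verdict came back.

- **Drawer:** I pushed it with closed fingers from about 56 mm open to its hard stop. The tool stopped at jig x −40.7 with 36 N on it, and the top picture showed the drawer home afterwards.
- **Pumping:** Four full strokes brought the pad up to the block. I made the fifth in stages; it slid the block about 4 mm (by picture) to the side wall and then loaded it.
- **Clamp force:** The finger force rose from 10.7 to 15.7 to 18.9 N as the jaw advanced 4.2 mm. That matches the pad's stiffness and gives about 8 to 9 N on the block.
- **Last nudge:** It raised the finger force to about 24 N with almost no jaw movement, so the trigger is probably at its hard stop and the extra force goes there. Read as clamp force alone, 24 N would be about 13 N, still within the limit.

**Disagreeing check:** The absolute pad and block positions from the top camera gave only 3 to 5 N. Their error of 1 to 2 mm is worth 2 to 4 N, so I trusted the force readings and the measured jaw movement instead.

The glue bottle, brush and jar had not moved in the last scene crop I viewed. The tostonera, mug, mill and bowl were outside that crop and I did not check them at the end.

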